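# Pump up the green dosing canister

## Robot

A 6-joint arm with a two-finger parallel gripper is mounted at the origin on the work surface. World frame = base frame: x ahead of the robot, y to its left, z up, the work surface at z = 0. Lengths are in mm, angles in rad, forces in N, time in s.
With the tool pointing down it reaches from about 400 to 925 mm from the base axis. Payload 12.5 kg.
Tool frame: the origin (TCP) lies midway between the tips of the shut fingers; the grasp point (between the pads) lies 19 mm behind it; z points along the fingers, y is the line along which they close (so a half turn about z gives the same grasp; the last joint's range is limited). The gripper opens to 95 mm and grips with 3 to 60 N. Pads are 20 mm wide; open, the fingers measure 119 mm over their backs; the gripper's body (75 mm by 180 mm) begins 59 mm behind the grasp point.
Start: joints at [-1.393, 0.491, 1.559, -0, 1.092, -0.106], TCP at [175.026, -600.01, 214.661] pointing down, gripper open.
Joint ranges: [-3.1, 3.1], [-0.84, 2.19], [0.05, 2.79], [-1.13, 4.28], [0.06, 2.93], [-2.69, 2.69]. Speed limits (rad/s): [2.22, 2.22, 2.79, 3.14, 3.14, 3.14].

## Interface

Orientations are given as [roll, pitch, yaw] about the fixed x, y, z axes, in that order (R = Rz(yaw) Ry(pitch) Rx(roll)).
In Python, from cell import state, read_camera, camera_info, env gives the robot as it stands.
- The arm moves only by the tool move_arm, never from a script. Its argument "commands" is a list of rows, each a list of 3 entries, a list of its own where there are three numbers: the shift along the world's x, y, z in cm, then the turn, a rotation vector about the world's x, y, z in degrees, then the opening, from 0 (shut) to 1 (fully open). A call has 1 to 10 rows; each row shifts and turns the commanded pose from where the row before left it; what a row does not reach is not made up. A row lasts 1/10 s, in which the tool goes at most 50 mm and 8.59 degrees, less where a joint would pass 70% of its speed; a pose out of reach is approached as far as the arm can. A call with a gripper value outside its range is refused whole. The fingers move at their own pace and stop on an object; the grip force is fixed at half the most. Time passes only in rows, so rows that do not move let the fingers close. It gives the time, the measured TCP pose, the force, the opening and the grip force at its end, in the units of the state.
- state(): the state, without advancing time (a new reading comes with each control period).
- read_camera(name): name is "side" or "top"; returns the picture (384x512x3 uint8, blue, green, red); there is no depth.
- camera_info(name): a dict with "K" (3x3 intrinsics, pixels), "k1" (the pictures are not rectified: a ray, as slopes to the right and down, at radius r is drawn at 1 + k1 r^2 times it, then the intrinsics apply), "cam_to_world" (4x4, takes a point from camera to world coordinates). Camera axes: x right, y down, z forward; pixel columns grow to the right and rows downward; lengths in mm; the calibration is good to about 2 mm. A picture is of the moment at which its call begins. camera_info takes no time and is no camera call.
- env.job_done(): hands the job in; it is judged then, once.
The state is a dict: "t": time; "joints": joint angles; "qvel": joint speeds; "tau": joint torques, N m; "eef_pos": TCP position; "tcp_rot": TCP orientation; "ft_force": force on the tool from outside, world axes, zero at the start; "moment": the same for the moment, N m; "opening": opening from 0.0 (shut) to 1.0 (fully open); "grip_force": force on a finger pad.
Only numpy, scipy, OpenCV 4.12 (cv2) and the standard library are available. Lean on these libraries where they do the work, as an engineer would, in place of code of your own. Each camera call takes 0.05 s, during which the arm holds its last target. There are 200 camera calls.

## Task

Charge the steel canister with the green collar: press its green plunger knob all the way down and let it come all the way up again, over and over, until the red indicator pin in its lid stands fully out, like the pin of the orange canister that is charged already; then take the hand away so that the plunger springs back up. Do not touch the pin, do not lift, shift or tip the canister, and leave the orange canister and the bottles and jar standing as they are.

Things in the scene. Friction and masses are not known exactly. Their poses are not given: they have to be found in the camera images.
- canister: The canister to charge: loose, upright steel cylinder 110 mm across and 135 mm high with a green collar band, a white lid 114 mm across whose flat top lies at 165 mm, about 2.2 kg. Origin at the centre of its underside on the table; z up along its axis. The pump knob stands on this axis; the indicator pin sits 38 mm from the axis along the canister's own +x.
- canister_plunger_top (a point): Centre of the flat top of the green pump knob (a disc 42 mm across, 18 mm thick, on a 12 mm rod), 235 mm above the table when it is up, free all round. It moves down and up with the plunger.
- canister_plunger (a joint): How far the green plunger is pressed, in m: 0 = fully up, 0.030 = fully down at its stop. A spring pushes it up: 5 N at the top, 11 N at the bottom; pumping adds 2 to 3 N, so about 13 N presses it fully. When let go it springs back up by itself.
- canister_pin (a joint): How far the red pin of the green canister stands out, in m: 0 = fully in (tip 1 mm above its black collar), 0.020 = fully out. It starts somewhere between 0 and 0.009. Each full stroke (at least 28 mm down, then up to within 2 mm of the top) raises it by 0.004, the first one often by less; short strokes do not add up. 3 to 5 full strokes are normally needed, and it stays where it is between strokes. Strokes after it is fully out do nothing.
- canister_pin_tip (a point): Centre of the top of the red pin of the green canister (11 mm across, in a black collar 20 mm across, on the lid 38 mm from the axis): 172 mm above the table when fully in, 192 mm when fully out. When it is fully out, a white band about 5 mm high shows at its foot.
- ready: Bystander: the same canister with an orange collar and orange knob, already charged, its red pin standing fully out (20 mm). Same sizes as the green one; loose. Origin at the centre of its underside.
- ready_plunger (a joint): How far the orange plunger is pressed, in m: 0 = up, as it should stay; 0.030 = down.
- lotion: Bystander: loose white bottle with a black cap, 46 mm across, 135 mm high. Origin at the centre of its underside.
- jar: Bystander: loose amber jar with a black lid, 72 mm across, 75 mm high. Origin at the centre of its underside.
- vial: Bystander: loose small amber vial with a black cap, 30 mm across, 70 mm high. Origin at the centre of its underside.

How it is judged:
By the outcome, as a careful person would: the job done as asked, in the order asked, and still so for the second after the job is handed in, with the robot touching nothing.
It also fails if it takes over 54 s, if anything falls off the work surface, if the arm or the gripper's body presses on something with over 40 N, if the wrist force passes 120 N, or if a joint passes its speed limit or range.

## Working session

There is one attempt and no reset: what is moved stays moved. The work goes in short steps, Python scripts to look and compute and a tool call to move; the robot and the scene stay as the last step left them, time stands still between calls to the robot, and variables do not carry over. Pictures are saved under pics/ and viewed, at most 10 in all, crops included, and the job is handed in when it is done.

Besides the shell and the picture viewer there is one more tool, called after "Emit:" as name(argument=value, ...), one argument or row to a line, values as JSON. move_arm: Moves the arm, as the interface text tells. Its arguments: {"type":"object","properties":{"commands":{"type":"array"}},"required":["commands"]}

```bash
mkdir -p pics
cat > h.py <<'E'
import numpy as np, cv2
from cell import state, read_camera, camera_info, env
def ray(name,u,v):
    c=camera_info(name);K=np.array(c["K"]);T=np.array(c["cam_to_world"])
    p=cv2.undistortPoints(np.array([[[u,v]]],float),K,np.array([c["k1"],0,0,0,0.]))[0,0]
    return T[:3,3],T[:3,:3]@np.array([p[0],p[1],1])
def at_z(name,u,v,z):
    o,d=ray(name,u,v);return o+d*(z-o[2])/d[2]
def proj(name,P):
    c=camera_info(name);K=np.array(c["K"]);T=np.linalg.inv(np.array(c["cam_to_world"]))
    return cv2.projectPoints(np.array(P,float).reshape(-1,1,3),cv2.Rodrigues(T[:3,:3])[0],T[:3,3],K,np.array([c["k1"],0,0,0,0.]))[0][:,0]
E
python3 - <<'E'
from h import *
for n in("top","side"):
    cv2.imwrite(f"pics/{n}0.png",read_camera(n)); print(n,np.round(camera_info(n)["cam_to_world"],2).tolist())
print(state())
E
```

```text
top [[0.02, -0.99, 0.13, 435.95], [-1.0, -0.02, -0.0, -6.48], [0.0, -0.13, -0.99, 1251.51], [0.0, 0.0, 0.0, 1.0]]
side [[-0.93, -0.27, 0.26, 303.65], [-0.38, 0.7, -0.61, 666.37], [-0.02, -0.66, -0.75, 974.1], [0.0, 0.0, 0.0, 1.0]]
{'t': 0.1, 'joints': array([-1.39258293e+00,  4.91493663e-01,  1.55941350e+00, -2.34345456e-05,
        1.09170028e+00, -1.05573933e-01]), 'qvel': array([-0.00178295,  0.0006049 , -0.00090728,  0.00240401, -0.00090978,
       -0.00041216]), 'tau': array([ 3.22052409e-03, -6.13621473e+01, -2.58606219e+01,  6.94017252e-02,
        4.70313686e-02, -6.53581901e-05]), 'eef_pos': array([ 174.98728973, -599.76622391,  214.11506884]), 'tcp_rot': array([-3.14058133e+00, -8.62666675e-05,  2.83798104e-01]), 'ft_force': array([-0.26767859,  0.22236257,  0.33889017]), 'moment': array([ 0.02644921, -0.00051104,  0.00616962]), 'grip_force': 0.0, 'opening': 0.9991646924235578}
```

View pics/top0.png

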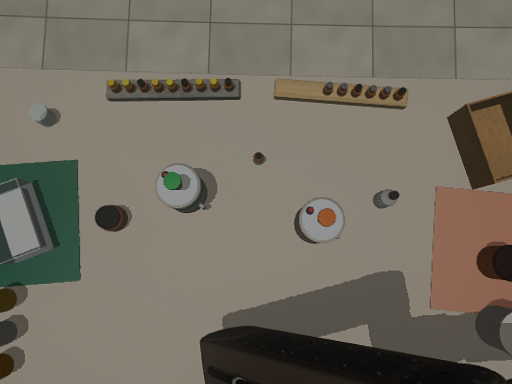

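View pics/side0.png

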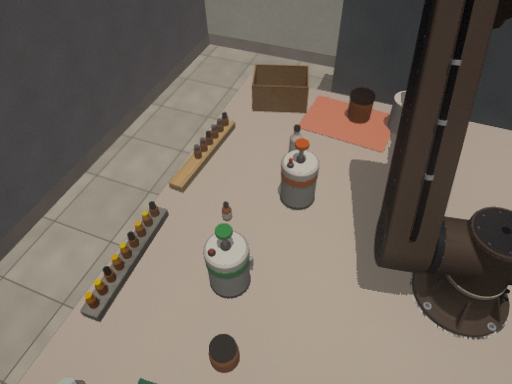

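The top picture shows the green knob at (172,181) with its pin at (165,174), and the orange knob at (327,217). In the side picture the green knob is at (224,231) and its pin at (212,253). Next I'll segment the knob in both views.

Run:
```python
from h import *
R=[]
for n,(u0,v0) in dict(top=(172,181),side=(224,231)).items():
    im=cv2.imread(f"pics/{n}0.png");h=cv2.cvtColor(im,cv2.COLOR_BGR2HSV)
    m=cv2.inRange(h,(45,90,60),(85,255,255));k,l,s,c=cv2.connectedComponentsWithStats(m)
    i=min(range(1,k),key=lambda i:np.hypot(*(c[i]-(u0,v0)))); print(n,s[i],c[i])
    for z in(235,226):print(z,at_z(n,*c[i],z).round(1))
    mm=(l==i)
    # fit: overlap of projected disc (top+18mm body)
    a=np.linspace(0,6.3,40);o=21*np.c_[np.cos(a),np.sin(a)]
    def cost(p):
        P=np.r_[np.c_[o+p,0*a+235],np.c_[o+p,0*a+217]]
        q=cv2.convexHull(proj(n,P).astype(np.float32)); M=np.zeros(im.shape[:2],np.uint8)
        cv2.fillConvexPoly(M,np.int32(q*16),1,shift=4);return (M.astype(bool)^mm).sum()
    b=at_z(n,*c[i],230)[:2];g=[(cost(b+(x,y)),x,y) for x in range(-12,13) for y in range(-12,13)]
    g.sort();g=np.array(g[:8]);print("fit",g[0,0],b+g[:,1:].mean(0))
print(at_z("top",179,187,165), at_z("top",165,174,178),at_z("side",212,252,178))
```

```text
top [164 172  17  18 242] [171.82231405 180.37603306]
235 [592.3 191.8 235. ]
226 [593.7 193.6 226. ]
fit 67 [592.59111914 193.40010187]
side [215 224  17  14 191] [223.03664921 230.37172775]
235 [593.  192.5 235. ]
226 [596.5 186.7 226. ]
fit 112 [598.17447846 182.74654174]
[586.96622401 186.98845801 165.        ] [616.47798663 220.31758674 178.        ] [612.50922549 224.02084314 178.        ]
```

Emit:
move_arm(
  commands=[
    [[0, 0, 5], [0, 0, 0], 0],
    [[0, 0, 5], [0, 0, 0], 0],
    [[0, 0, 4], [0, 0, 0], 0],
    [[0, 0, 0], [0, 0, 0], 0],
  ],
)

```text
t: 0.5
eef_pos: [175.3, -601.1, 360.3]
tcp_rot: [3.133, 0.001, 0.284]
ft_force: [0.2, 0.1, -0.4]
opening: 0.72
grip_force: 0.0
```

Emit:
move_arm(
  commands=[
    [[2.1, 4, 0], [0, 0, 0], 0],
    [[2.1, 4, 0], [0, 0, 0], 0],
    [[2.1, 4, 0], [0, 0, 0], 0],
    [[2.1, 4, 0], [0, 0, 0], 0],
    [[2.1, 4, 0], [0, 0, 0], 0],
    [[2.1, 4, 0], [0, 0, 0], 0],
    [[2.1, 4, 0], [0, 0, 0], 0],
    [[2.1, 4, 0], [0, 0, 0], 0],
    [[2.1, 4, 0], [0, 0, 0], 0],
    [[2.1, 4, 0], [0, 0, 0], 0],
  ],
)

```text
t: 1.5
eef_pos: [385.3, -198.1, 354.0]
tcp_rot: [-3.141, 0.0, 0.284]
ft_force: [1.0, -0.6, -0.5]
opening: 0.008
grip_force: 0.0
```

Emit:
move_arm(
  commands=[
    [[2.1, 4, 0], [0, 0, 0], 0],
    [[2.1, 4, 0], [0, 0, 0], 0],
    [[2.1, 4, 0], [0, 0, 0], 0],
    [[2.1, 4, 0], [0, 0, 0], 0],
    [[2.1, 4, 0], [0, 0, 0], 0],
    [[2.1, 4, 0], [0, 0, 0], 0],
    [[2.1, 4, 0], [0, 0, 0], 0],
    [[2.1, 4, 0], [0, 0, 0], 0],
    [[0, 0, 0], [0, 0, 0], 0],
    [[0, 0, 0], [0, 0, 0], 0],
  ],
)

```text
t: 2.5
eef_pos: [552.8, 120.6, 353.3]
tcp_rot: [-3.141, 0.002, 0.286]
ft_force: [-0.7, -0.4, -0.5]
opening: 0.008
grip_force: 0.0
```

Emit:
move_arm(
  commands=[
    [[2, 3.6, 0], [0, 0, 0], 0],
    [[2, 3.5, 0], [0, 0, 0], 0],
    [[0, 0, -3], [0, 0, 0], 0],
    [[0, 0, -3], [0, 0, 0], 0],
    [[0, 0, -2.5], [0, 0, 0], 0],
    [[0, 0, -1], [0, 0, 0], 0],
    [[0, 0, -0.8], [0, 0, 0], 0],
    [[0, 0, 0], [0, 0, 0], 0],
    [[0, 0, 0], [0, 0, 0], 0],
  ],
)

```text
t: 3.4
eef_pos: [593.4, 190.8, 252.8]
tcp_rot: [3.141, -0.002, 0.283]
ft_force: [-0.1, -0.0, -0.3]
opening: 0.01
grip_force: 0.0
```

Run:
```python
from h import *
a=read_camera("top")[130:240,110:250];b=read_camera("side")[180:310,150:300]
f=lambda x:cv2.resize(x,(400,400*x.shape[0]//x.shape[1]),interpolation=cv2.INTER_CUBIC)
a,b=f(a),f(b);h=max(a.shape[0],b.shape[0]);p=lambda x:cv2.copyMakeBorder(x,0,h-x.shape[0],0,0,0)
cv2.imwrite("pics/c1.png",np.hstack([p(a),p(b)]));s=state();print(s["eef_pos"],s["ft_force"])
```

```text
[593.38299908 190.95462206 252.77108459] [-0.06393455  0.34432425  0.15003917]
```

View pics/c1.png

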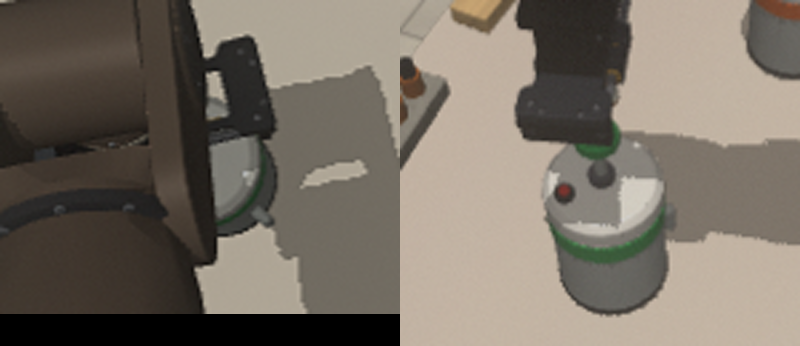

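The side crop shows the shut fingers over the green knob, with the pin clear at crop (565,192). I'll press once, checking the force as I go.

Emit:
move_arm(
  commands=[
    [[0, 0.1, -1], [0, 0, 0], 0],
    [[0, 0, -0.7], [0, 0, 0], 0],
    [[0, 0, -0.6], [0, 0, 0], 0],
    [[0, 0, -0.6], [0, 0, 0], 0],
    [[0, 0, 0], [0, 0, 0], 0],
    [[0, 0, 0], [0, 0, 0], 0],
  ],
)

```text
t: 4.1
eef_pos: [593.0, 192.1, 222.8]
tcp_rot: [-3.142, -0.0, 0.284]
ft_force: [-1.7, -0.2, 6.9]
opening: 0.004
grip_force: 3.4
```

Emit:
move_arm(
  commands=[
    [[0, 0, -0.5], [0, 0, 0], 0],
    [[0, 0, -0.5], [0, 0, 0], 0],
    [[0, 0, -0.4], [0, 0, 0], 0],
    [[0, 0, -0.4], [0, 0, 0], 0],
    [[0, 0, 0], [0, 0, 0], 0],
    [[0, 0, 0], [0, 0, 0], 0],
  ],
)

```text
t: 4.7
eef_pos: [593.0, 192.2, 205.5]
tcp_rot: [3.142, -0.001, 0.284]
ft_force: [-4.1, 0.8, 11.1]
opening: 0.004
grip_force: 5.6
```

Emit:
move_arm(
  commands=[
    [[0, 0, -0.1], [0, 0, 0], 0],
    [[0, 0, 0], [0, 0, 0], 0],
    [[0, 0, 0], [0, 0, 0], 0],
  ],
)

```text
t: 5.0
eef_pos: [593.1, 192.1, 205.2]
tcp_rot: [3.141, -0.002, 0.284]
ft_force: [-5.1, -1.3, 16.8]
opening: 0.007
grip_force: 8.5
```

Emit:
move_arm(
  commands=[
    [[0, 0, 0.8], [0, 0, 0], 0],
    [[0, 0, 0.9], [0, 0, 0], 0],
    [[0, 0, 0.9], [0, 0, 0], 0],
    [[0, 0, 0.9], [0, 0, 0], 0],
    [[0, 0, 0.5], [0, 0, 0], 0],
    [[0, 0, 0], [0, 0, 0], 0],
    [[0, 0, 0], [0, 0, 0], 0],
  ],
)

```text
t: 5.7
eef_pos: [592.9, 191.9, 243.1]
tcp_rot: [3.142, 0.001, 0.284]
ft_force: [0.3, -0.3, 0.5]
opening: 0.005
grip_force: 0.0
```

Run:
```python
from h import *
b=read_camera("side")
a=cv2.imread("pics/side0.png");f=lambda x:cv2.resize(x[180:310,160:290],(400,400),interpolation=cv2.INTER_CUBIC)
cv2.imwrite("pics/c2.png",np.hstack([f(a),f(b)]));s=state();print(s["eef_pos"],s["ft_force"])
```

```text
[592.83682909 191.92144335 243.0013312 ] [ 0.24309194 -0.44227014  0.63260179]
```

View pics/c2.png

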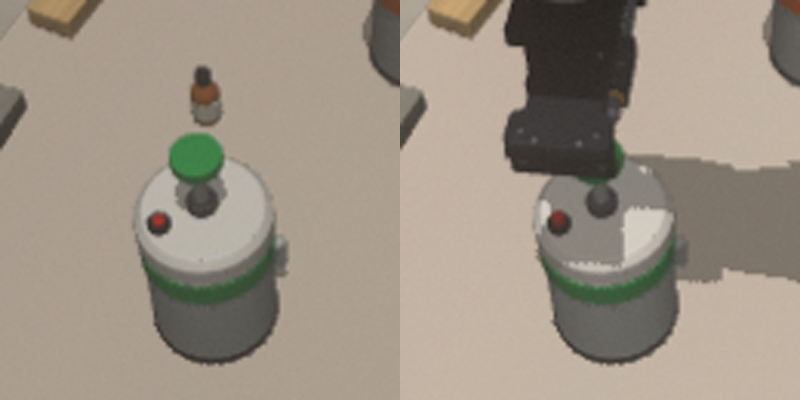

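The right half shows the canister unmoved and the pin a little higher at crop (558,218). I'll repeat the same stroke.

Emit:
move_arm(
  commands=[
    [[0, 0, -1], [0, 0, 0], 0],
    [[0, 0, -1], [0, 0, 0], 0],
    [[0, 0, -1], [0, 0, 0], 0],
    [[0, 0, -0.7], [0, 0, 0], 0],
    [[0, 0, -0.3], [0, 0, 0], 0],
    [[0, 0, 0], [0, 0, 0], 0],
    [[0, 0, 0], [0, 0, 0], 0],
    [[0, 0, 0], [0, 0, 0], 0],
  ],
)

```text
t: 6.55
eef_pos: [593.5, 192.1, 205.2]
tcp_rot: [3.141, -0.003, 0.284]
ft_force: [-2.9, -1.3, 20.5]
opening: 0.006
grip_force: 10.1
```

Emit:
move_arm(
  commands=[
    [[0, 0, 1], [0, 0, 0], 0],
    [[0, 0, 1], [0, 0, 0], 0],
    [[0, 0, 1], [0, 0, 0], 0],
    [[0, 0, 1], [0, 0, 0], 0],
    [[0, 0, 0], [0, 0, 0], 0],
    [[0, 0, 0], [0, 0, 0], 0],
    [[0, 0, 0], [0, 0, 0], 0],
  ],
)

```text
t: 7.25
eef_pos: [592.7, 191.9, 242.8]
tcp_rot: [-3.142, 0.002, 0.284]
ft_force: [0.8, 0.1, 0.8]
opening: 0.006
grip_force: 0.0
```

Emit:
move_arm(
  commands=[
    [[0, 0, -1], [0, 0, 0], 0],
    [[0, 0, -1], [0, 0, 0], 0],
    [[0, 0, -1], [0, 0, 0], 0],
    [[0, 0, -0.7], [0, 0, 0], 0],
    [[0, 0, -0.3], [0, 0, 0], 0],
    [[0, 0, 0], [0, 0, 0], 0],
    [[0, 0, 0], [0, 0, 0], 0],
    [[0, 0, 0], [0, 0, 0], 0],
  ],
)

```text
t: 8.05
eef_pos: [593.4, 192.1, 205.2]
tcp_rot: [3.141, -0.003, 0.284]
ft_force: [-2.5, -1.2, 20.2]
opening: -0.001
grip_force: 10.2
```

Emit:
move_arm(
  commands=[
    [[0, 0, 1], [0, 0, 0], 0],
    [[0, 0, 1], [0, 0, 0], 0],
    [[0, 0, 1], [0, 0, 0], 0],
    [[0, 0, 1], [0, 0, 0], 0],
    [[0, 0, 0], [0, 0, 0], 0],
    [[0, 0, 0], [0, 0, 0], 0],
    [[0, 0, 0], [0, 0, 0], 0],
  ],
)

```text
t: 8.75
eef_pos: [592.7, 191.9, 242.8]
tcp_rot: [-3.142, 0.002, 0.284]
ft_force: [0.3, -0.8, -0.2]
opening: 0.005
grip_force: 0.0
```

Run:
```python
from h import *
b=read_camera("side")
f=lambda x:cv2.resize(x,(400,400),interpolation=cv2.INTER_CUBIC)
cv2.imwrite("pics/c3.png",np.hstack([f(b[200:300,170:270]),f(b[125:225,245:345])]));s=state();print(s["eef_pos"],s["ft_force"])
```

```text
[592.73855445 191.89833561 242.86713326] [ 0.15183775 -0.53188851  0.8233218 ]
```

View pics/c3.png

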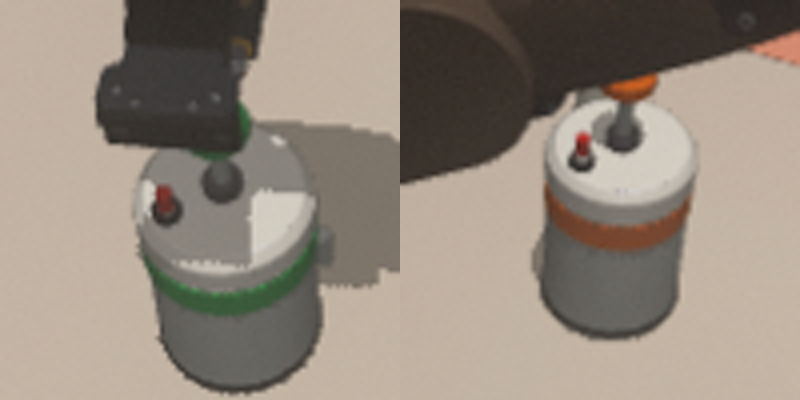

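The green pin at crop (165,198) is rising but shows no white band yet, unlike the orange one at (583,148). It needs two or three more strokes, and extra ones do no harm.

Emit:
move_arm(
  commands=[
    [[0, 0, -1], [0, 0, 0], 0],
    [[0, 0, -1], [0, 0, 0], 0],
    [[0, 0, -1], [0, 0, 0], 0],
    [[0, 0, -0.7], [0, 0, 0], 0],
    [[0, 0, -0.3], [0, 0, 0], 0],
    [[0, 0, 0], [0, 0, 0], 0],
    [[0, 0, 0], [0, 0, 0], 0],
    [[0, 0, 0], [0, 0, 0], 0],
  ],
)

```text
t: 9.6
eef_pos: [593.5, 192.1, 205.2]
tcp_rot: [3.141, -0.003, 0.284]
ft_force: [-3.7, -1.1, 18.6]
opening: 0.002
grip_force: 9.8
```

Emit:
move_arm(
  commands=[
    [[0, 0, 1], [0, 0, 0], 0],
    [[0, 0, 1], [0, 0, 0], 0],
    [[0, 0, 1], [0, 0, 0], 0],
    [[0, 0, 1], [0, 0, 0], 0],
    [[0, 0, 0], [0, 0, 0], 0],
    [[0, 0, 0], [0, 0, 0], 0],
    [[0, 0, 0], [0, 0, 0], 0],
  ],
)

```text
t: 10.3
eef_pos: [592.7, 191.9, 242.7]
tcp_rot: [3.142, 0.002, 0.284]
ft_force: [0.1, -0.6, 0.7]
opening: 0.005
grip_force: 0.0
```

Emit:
move_arm(
  commands=[
    [[0, 0, -1], [0, 0, 0], 0],
    [[0, 0, -1], [0, 0, 0], 0],
    [[0, 0, -1], [0, 0, 0], 0],
    [[0, 0, -0.7], [0, 0, 0], 0],
    [[0, 0, -0.3], [0, 0, 0], 0],
    [[0, 0, 0], [0, 0, 0], 0],
    [[0, 0, 0], [0, 0, 0], 0],
    [[0, 0, 0], [0, 0, 0], 0],
  ],
)

```text
t: 11.1
eef_pos: [593.5, 192.1, 205.2]
tcp_rot: [3.141, -0.003, 0.284]
ft_force: [-4.3, -1.1, 19.5]
opening: 0.004
grip_force: 10.2
```

Emit:
move_arm(
  commands=[
    [[0, 0, 1], [0, 0, 0], 0],
    [[0, 0, 1], [0, 0, 0], 0],
    [[0, 0, 1], [0, 0, 0], 0],
    [[0, 0, 1], [0, 0, 0], 0],
    [[0, 0, 0], [0, 0, 0], 0],
    [[0, 0, 0], [0, 0, 0], 0],
    [[0, 0, 0], [0, 0, 0], 0],
  ],
)

```text
t: 11.8
eef_pos: [592.7, 191.9, 242.7]
tcp_rot: [3.142, 0.002, 0.284]
ft_force: [1.2, 0.6, -0.2]
opening: 0.004
grip_force: 0.0
```

Emit:
move_arm(
  commands=[
    [[0, 0, -1], [0, 0, 0], 0],
    [[0, 0, -1], [0, 0, 0], 0],
    [[0, 0, -1], [0, 0, 0], 0],
    [[0, 0, -0.7], [0, 0, 0], 0],
    [[0, 0, -0.3], [0, 0, 0], 0],
    [[0, 0, 0], [0, 0, 0], 0],
    [[0, 0, 0], [0, 0, 0], 0],
    [[0, 0, 0], [0, 0, 0], 0],
  ],
)

```text
t: 12.6
eef_pos: [593.5, 192.1, 205.2]
tcp_rot: [3.141, -0.003, 0.284]
ft_force: [-4.1, -1.1, 20.7]
opening: 0.007
grip_force: 10.2
```

Emit:
move_arm(
  commands=[
    [[0, 0, 1], [0, 0, 0], 0],
    [[0, 0, 1], [0, 0, 0], 0],
    [[0, 0, 1], [0, 0, 0], 0],
    [[0, 0, 1], [0, 0, 0], 0],
    [[0, 0, 2], [0, 0, 0], 0],
    [[0, 0, 3], [0, 0, 0], 0],
    [[0, 0, 4], [0, 0, 0], 0],
    [[0, 0, 4], [0, 0, 0], 0],
    [[0, 0, 0], [0, 0, 0], 0],
  ],
)

```text
t: 13.5
eef_pos: [593.9, 192.2, 378.5]
tcp_rot: [3.141, -0.007, 0.284]
ft_force: [0.0, 0.3, 0.6]
opening: 0.007
grip_force: 0.0
```

Run:
```python
from h import *
b=read_camera("side")
f=lambda x:cv2.resize(x,(400,400),interpolation=cv2.INTER_CUBIC)
cv2.imwrite("pics/c4.png",np.hstack([f(b[200:300,170:270]),f(b[125:225,245:345])]));s=state();print(s["eef_pos"],s["ft_force"])
```

```text
[593.31462214 192.07953147 375.38419819] [ 0.70224743  0.30123322 -0.68139571]
```

View pics/c4.png

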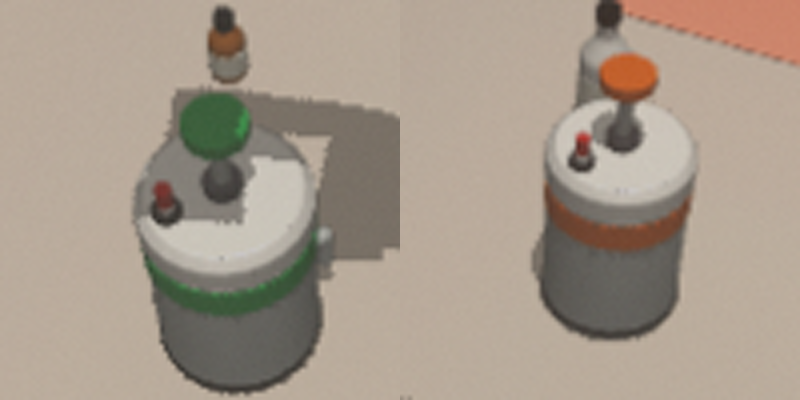

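The knob is up again and the green pin now shows a grey band at its foot, crop (165,200), but it is in the arm's shadow. I'll move aside and check it in the light.

Emit:
move_arm(
  commands=[
    [[-1, -4, 0], [0, 0, 0], 0],
    [[-1, -4, 0], [0, 0, 0], 0],
    [[-1, -4, 0], [0, 0, 0], 0],
    [[-1, -4, 0], [0, 0, 0], 0],
    [[-1, -4, 0], [0, 0, 0], 0],
    [[-1, -4, 0], [0, 0, 0], 0],
    [[0, 0, 0], [0, 0, 0], 0],
    [[0, 0, 0], [0, 0, 0], 0],
  ],
)

```text
t: 14.35
eef_pos: [532.6, -48.5, 372.4]
tcp_rot: [-3.14, 0.002, 0.282]
ft_force: [-0.2, 0.4, -0.1]
opening: 0.004
grip_force: 0.0
```

Run:
```python
from h import *
b=read_camera("side");a=cv2.imread("pics/side0.png")
f=lambda x:cv2.resize(x[200:300,170:270],(400,400),interpolation=cv2.INTER_CUBIC)
cv2.imwrite("pics/c5.png",np.hstack([f(a),f(b)]))
g=lambda x:np.float32(cv2.cvtColor(x[262:300,195:260],cv2.COLOR_BGR2GRAY));print(cv2.phaseCorrelate(g(a),g(b)))
```

```text
((-0.036732894186989995, 0.022912300863428214), 1.0026745513909392)
```

View pics/c5.png

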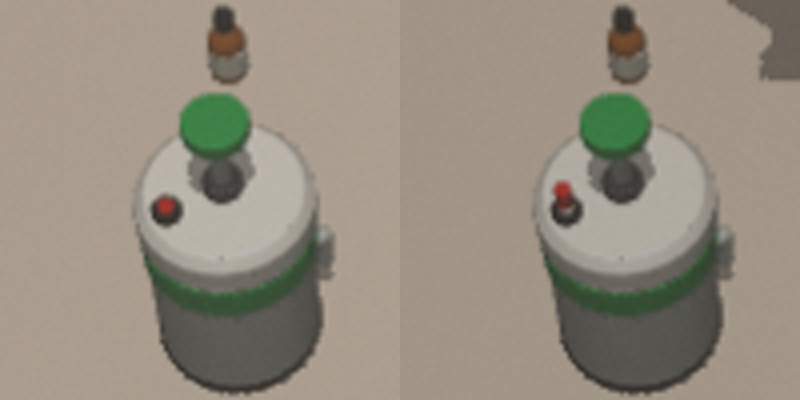

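The pin stands fully out with the white band at its foot, crop (567,205). The plunger is up and the canister has not moved (0.04 px shift).

```bash
python3 -c "
from cell import env
print(env.job_done())"
```

```text
the job is handed in; nothing more can be done
None
```

The green canister is charged after six full strokes: its pin stands fully out with the white band showing, its plunger is back up, the canister itself has not moved, and the job is handed in.

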